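Index the mitre fence to the red peg's hole

ROBOT

A 6-joint arm with a two-finger parallel gripper is mounted at the origin on the work surface. World frame = base frame: x ahead of the robot, y to its left, z up, the work surface at z = 0. Lengths are in mm, angles in rad, forces in N, time in s.
With the tool pointing down it reaches from about 275 to 1000 mm from the base axis. Payload 8.4 kg.
Tool frame: the origin (TCP) lies midway between the tips of the shut fingers; the grasp point (between the pads) lies 19 mm behind it; z points along the fingers, y is the line along which they close (so a half turn about z gives the same grasp; the last joint's range is limited). The gripper opens to 85 mm and grips with 20 to 120 N. Pads are 22 mm wide; open, the fingers measure 114 mm over their backs; the gripper's body (76 mm by 85 mm) begins 54 mm behind the grasp point. The pads swing forward as they close: fully open they stand 13 mm farther back than shut.
Start: joints at [-1.316, 0.353, 1.633, -0, 1.155, -0.002], TCP at [158.74, -604.508, 231.281] pointing down, gripper open.
Joint ranges: [-2.63, 2.63], [-0.92, 2.1], [0.06, 2.66], [-1.3, 4.44], [0, 2.69], [-3.02, 3.02]. Speed limits (rad/s): [2.22, 2.22, 2.79, 3.14, 3.14, 3.14].

INTERFACE

Orientations are given as [roll, pitch, yaw] about the fixed x, y, z axes, in that order (R = Rz(yaw) Ry(pitch) Rx(roll)).
In Python, from rig import telemetry, optics, r gives the robot as it stands.
- The arm moves only by the tool play_rows, never from a script. Its arguments are lists of equal length, an entry for each row: "dp": the shift along the tool's x, y, z in units of 40 mm (1.0 is 40 mm), a list of three; "rot": the turn, a rotation vector about the tool's x, y, z in units of 6 degrees (1.0 is 6 degrees), a list of three. In form: {"dp": [[tx, ty, tz], ...], "rot": [[ax, ay, az], ...]}. A call has 1 to 5 rows; each row is the pose to reach, as a shift and turn from the pose commanded when the call began, along the tool's axes at that moment; what a row does not reach only later rows make up. A row lasts 1/12 s, in which the tool goes at most 41.7 mm and 7.16 degrees, less where a joint would pass 70% of its speed; a pose out of reach is approached as far as the arm can. A call with a gripper value outside its range is refused whole. "fingers" is the opening, from 0 (shut) to 1 (fully open), set as the call begins (left out, the last holds). The fingers move at their own pace and stop on an object; "grip_force" is the grip in N (left out, the last holds). Time passes only in rows, so rows that repeat a pose let the fingers close. It gives the time, the measured TCP pose, the force, the opening and the grip force at its end, in the units of the state.
- telemetry.sense(): the state, without advancing time (a new reading comes with each control period).
- optics.grab_frame(name): name is "side" or "top"; returns a dict with "color" (400x640x3 uint8, red, green, blue), "mtx" (3x3 intrinsics, pixels), "D" ([k1, k2, p1, p2, k3] as OpenCV has them; the pictures are not rectified), "R" (3x3) and "t" (3): a world point X has camera coordinates R X + t. Camera axes: x right, y down, z forward; pixel columns grow to the right and rows downward; lengths in mm; the calibration is good to about 2 mm. A picture is of the moment at which its call begins. There is no depth.
- r.sign_off(): hands the job in; it is judged then, once.
The state is a dict: "clock": time; "qpos": joint angles; "qvel": joint speeds; "joint_efforts": joint torques, N m; "eef_pos": TCP position; "tcp_rot": TCP orientation; "contact_force": force on the tool from outside, world axes, zero at the start; "wrist_torque": the same for the moment, N m; "opening": opening from 0.0 (shut) to 1.0 (fully open); "grasp_force": force on a finger pad.
Only numpy, scipy, OpenCV 4.12 (cv2) and the standard library are available. Lean on these libraries where they do the work, as an engineer would, in place of code of your own. Each camera call takes 0.05 s, during which the arm holds its last target. There are 200 camera calls.

TASK

Set the swing fence of the mitre jig to the red peg: pull the sprung index pin up out of its hole by the black knob, swing the fence round until the pin is at the hole beside the red peg, and let the pin spring fully home in that hole, then let go. Do it gently: never lever or drag the pin hard against the index ring, least of all sideways once it has started to drop into a hole, and leave the things lying about where they are.

Things in the scene. Friction and masses are not known exactly. Their poses are not given: they have to be found in the camera images.
- board: The mitre jig, fixed to the bench: light wood base board 320 (x) x 400 (y) x 18 mm, origin at the centre of its underside, x towards the hole ring, z up. On it an arc-shaped aluminium index ring, 36 mm wide, 12 mm thick (top 30 mm above the bench), with 7 round 10 mm holes, 190 mm from the fence pivot, at about 0, +-12, +-24 and +-36 degrees from the board's x
- fence_pivot (a point): the fence's pivot axis (vertical, fixed), at the board's top face, 130 mm from the board's centre along the board's -x. The middle hole (0 degrees) is true; the other six were drilled by hand and lie up to 8 mm along the arc to either side of their nominal place
- fence_swing (a joint): angle of the fence (rad), + anticlockwise from above, 0 = along the board's x (as at the start, pin in the middle hole). About 1 N at the knob swings it; it stays where left. The fence is a blue flat bar 36 mm wide, to 207 mm from the pivot, top 46 mm above the bench; its brown wooden facing (top 78 mm above the bench) ends 52 mm short of the pin
- pin_lift (a joint): how far the index pin is lifted (m): 0 = fully home, tip 10 mm below the ring's top; 0.010 = tip just on the ring's top face; 0.016 = upper stop. A spring pushes it down with 8.5 N when home, 12.5 N at the stop. Let go between holes, it rests on the ring, slides along it as the fence is swung (another 3 N), and drops by itself when within about 1 mm of a hole's centre
- index_pin: the steel index pin, upright, 8 mm thick, flat-ended, so with 1 mm of play to each side in a hole; it slides up and down in the fence. Origin on its axis, 33 mm above the bench when home (13 mm above its tip), x away from the pivot. More than 25 N between pin and ring strains it
- pin_knob (a point): centre of the pin's black knob: an upright cylinder 26 mm across and 34 mm tall with a yellow top, on the pin's axis, carried by the fence 190 mm from the pivot. With the pin home its centre is 72 mm above the bench and its underside 9 mm above the fence's top; it rises with the pin. It does not turn on the fence
- peg_red: fixed upright red peg, 12 mm across, 24 mm tall, origin at its foot on the base board, about 222 mm from the pivot. It marks the target hole, which is in the ring about 32 mm nearer to the pivot and up to 8 mm to either side along the arc. Like pegs in blue, yellow, white, green and black mark the other holes; the middle hole has none
- offcut: loose offcut of brown wood, 85 x 45 x 19 mm, lying on the jig's base board beside the pivot; leave it alone
- glue: white glue bottle, 56 mm across, 160 mm tall; leave it alone
- tape_measure: yellow and black tape measure, 70 x 38 x 62 mm; leave it alone
- screwdriver: screwdriver with a red handle, lying on the bench; leave it alone
- paint_can: white paint can, 100 mm across, 120 mm tall; leave it alone
- mug: blue mug, 80 mm across, 90 mm tall; leave it alone
- sanding_block: cork sanding block, 100 x 60 x 40 mm; leave it alone

How it is judged (in metres and radians):
On the way, in this order (a step that is already met when the one before it is completed fails the run):
1. the pin is pulled clear of its hole (value of joint pin_lift above 0.0105 m), for 0.1 s.
2. the pin is home in the hole beside the red peg (value of joint pin_lift below 0.003 m and horizontal distance between pin_knob and peg_red below 0.039 m), for 0.2 s.
At the end, for the whole second after the job is handed in: the index pin is fully home (lifted less than 3 mm) in the hole beside the red peg (knob axis within 39 mm of the peg, seen from above), the fence is at rest and let go (all of step 2 and velocity of joint fence_swing between -0.03 and 0.03 rad/s); the robot touches nothing.
It fails at once if the pin is forced against the index ring or base board (more than 25 N between them) (contact force between index_pin and board above 25 N).
It fails at once if a bystander is moved by more than 20 mm (distance of any of offcut, glue, tape_measure, screwdriver, paint_can, mug, sanding_block from where it was at the start of the episode above 0.02 m).
It also fails if it takes over 42 s, if anything falls off the work surface, if the arm or the gripper's body presses on something with over 40 N, if the wrist force passes 120 N, or if a joint passes its speed limit or range.

## Working session

There is one attempt and no reset: what is moved stays moved. The work goes in short steps, Python scripts to look and compute and a tool call to move; the robot and the scene stay as the last step left them, time stands still between calls to the robot, and variables do not carry over. Pictures are saved under pics/ and viewed, at most 10 in all, crops included, and the job is handed in when it is done.

Besides the shell and the picture viewer there is one more tool, called after "Request:" by a JSON object that holds its "name" and its "arguments", one argument or row to a line. play_rows: Moves the arm, as the interface text tells. Its arguments: {"type":"object","properties":{"dp":{"type":"array"},"rot":{"type":"array"},"fingers":{"type":"number"},"grip_force":{"type":"number"}},"required":["dp","rot"]}

```bash
mkdir -p pics
python3 - <<'E'
from rig import telemetry, optics, r
import cv2
print(telemetry.sense())
for n in("side","top"):
    f=optics.grab_frame(n); cv2.imwrite(f"pics/{n}0.png",f["color"][:,:,::-1]); print(n,f["mtx"],f["D"],f["R"],f["t"])
E
```

```text
{'clock': 0.0, 'qpos': array([-1.31639190e+00,  3.53665373e-01,  1.63413496e+00, -1.14807128e-05,
        1.15517742e+00, -2.39571543e-03]), 'qvel': array([-0.00085129,  0.00130915,  0.00012841, -0.00124635,  0.00209834,
       -0.00115178]), 'joint_efforts': array([-3.29085546e-03, -6.05262423e+01, -3.42065084e+01,  3.66061920e-05,
        9.29304137e-03,  4.83028188e-06]), 'eef_pos': array([ 158.6226471 , -604.05009943,  230.5505608 ]), 'tcp_rot': array([-3.14020754e+00,  7.17856728e-06,  2.56804792e-01]), 'contact_force': array([-0.43493007, -0.29021261,  0.28315025]), 'wrist_torque': array([ 0.01167668, -0.02674656,  0.00402512]), 'grasp_force': 0.0, 'opening': 1.0028455218582555}
side [[427.73722959   0.         320.8639047 ]
 [  0.         427.73722959 202.34550349]
 [  0.           0.           1.        ]] [0.00119081 0.         0.         0.         0.        ] [[ 0.99214936 -0.12489432 -0.00640688]
 [-0.09368889 -0.70836798 -0.69959788]
 [ 0.08283738  0.69470585 -0.71450805]] [-580.58336431  119.43303886 1194.09876972]
top [[377.01468108   0.         317.51243785]
 [  0.         377.01468108 203.41014772]
 [  0.           0.           1.        ]] [-0.08543639  0.          0.          0.          0.        ] [[-0.01456882 -0.9998647  -0.00763752]
 [-0.98952956  0.01551432 -0.14349408]
 [ 0.14359316  0.00546702 -0.9896217 ]] [   8.50502718  569.92931649 1171.14229124]
```

View pics/top0.png

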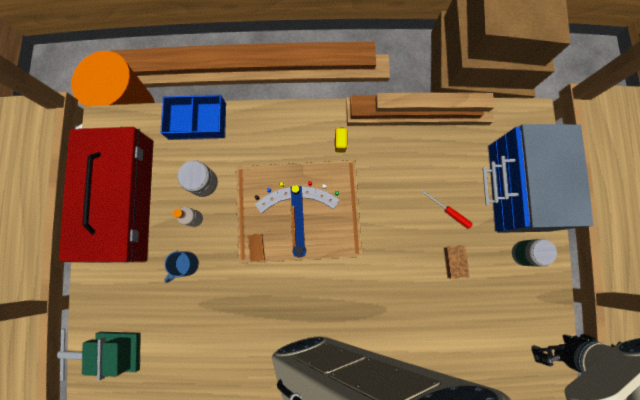

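View pics/side0.png

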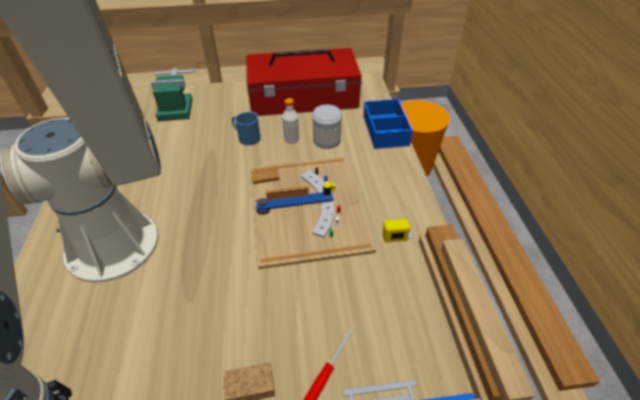

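The top view shows the knob at (296,188), the pivot near (299,251) and the red peg at (310,183), one hole clockwise of the middle. The side view shows the knob at (328,187) and the red peg at (338,209).

```bash
cat > h.py <<'E'
import numpy as np, cv2
from rig import telemetry, optics, r
def ray(f,uv):
    n=cv2.undistortPoints(np.array([[uv]],float),f["mtx"],f["D"])[0,0]
    R,t=f["R"],f["t"]; return -R.T@t, R.T@np.array([n[0],n[1],1])
def plane(f,uv,z):
    c,d=ray(f,uv); return c+d*(z-c[2])/d[2]
def tri(f,a,g,b):
    c,d=ray(f,a); e,h=ray(g,b); s=np.linalg.lstsq(np.c_[d,-h],e-c,rcond=None)[0]
    p,q=c+s[0]*d,e+s[1]*h; return (p+q)/2,np.linalg.norm(p-q)
def proj(f,X):
    return cv2.projectPoints(np.array([X],float),cv2.Rodrigues(f["R"])[0],f["t"],f["mtx"],f["D"])[0][0,0]
def blob(f,box,fn):
    x0,y0,x1,y1=box; c=f["color"][y0:y1,x0:x1].astype(float)
    w=np.clip(fn(c[...,0],c[...,1],c[...,2]),0,None); w[w<0.35*w.max()]=0
    Y,X=np.mgrid[y0:y1,x0:x1]; return ((w*X).sum()/w.sum(),(w*Y).sum()/w.sum()),(w>0).sum()
E
python3 - <<'E'
from h import *
T=optics.grab_frame("top");S=optics.grab_frame("side")
red=lambda R,G,B:R-np.maximum(G,B)-50
yel=lambda R,G,B:np.minimum(R,G)-B-90
blue=lambda R,G,B:B-np.maximum(R,G)-30
for n,fn,bt,bs,z in(("red",red,(304,177,317,190),(332,203,344,214),30),("knob",yel,(289,182,303,195),(321,178,336,193),89)):
    a,na=blob(T,bt,fn);b,nb=blob(S,bs,fn)
    print(n,a,na,b,nb,tri(T,a,S,b),plane(T,a,z),plane(S,b,z))
cv2.imwrite("pics/t1.png",cv2.resize(T["color"][155:265,230:365,::-1],None,fx=5.5,fy=5.4,interpolation=cv2.INTER_CUBIC))
cv2.imwrite("pics/s1.png",cv2.resize(S["color"][155:270,245:380,::-1],None,fx=5.5,fy=5.2,interpolation=cv2.INTER_CUBIC))
E
```

```text
red (np.float64(309.34461746784024), np.float64(182.73662830060934)) 16 (np.float64(338.29366812227073), np.float64(207.84825327510916)) 20 (array([639.30349553,  25.5185137 ,  36.40987876]), np.float64(0.4081255170457387)) [640.38962525  25.68178917  30.        ] [640.59119609  31.59062125  30.        ]
knob (np.float64(294.95283018867923), np.float64(188.317538593482)) 40 (np.float64(327.96512247071354), np.float64(184.4920127795527)) 42 (array([613.08950632,  68.98413738,  91.30911827]), np.float64(3.896549449368742)) [611.54097237  69.04131159  89.        ] [615.40476773  71.87029109  89.        ]
```

View pics/t1.png

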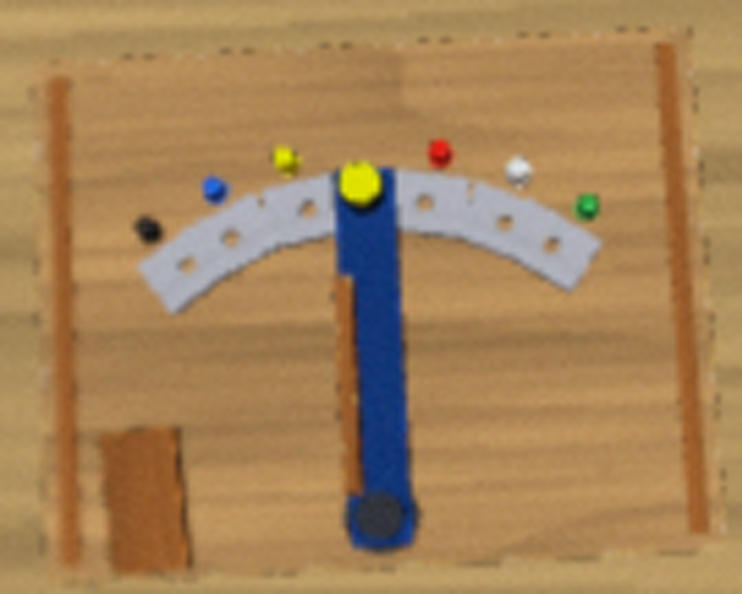

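View pics/s1.png

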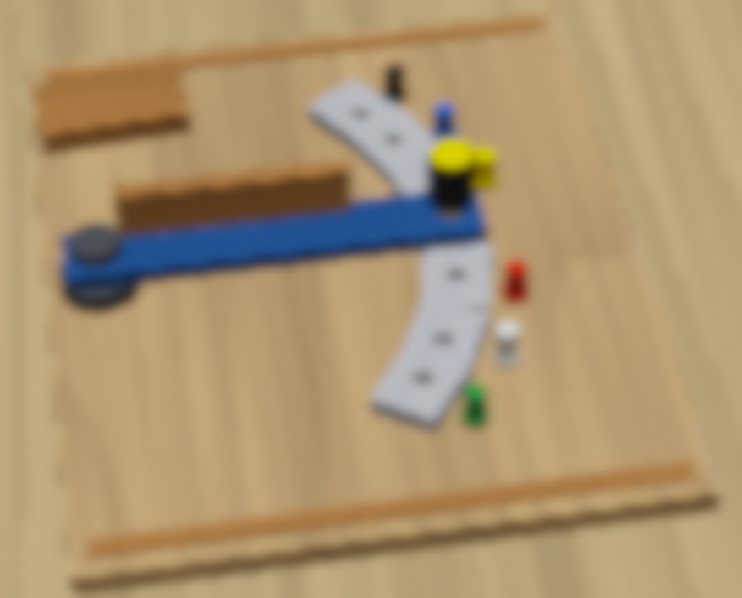

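The zoomed crops show the target hole, the first clockwise of the fence. It sits at about (306.9,192.0) in the top view and (327.7,207.3) in the side view. The other five holes are also visible.

Run:
```python
from h import *
from scipy.optimize import least_squares
T=optics.grab_frame("top");S=optics.grab_frame("side")
t=[(186,265),(231,238),(308,208),(425,202),(505,222),(552,244)]
s=[(360,113),(393,138),None,(457,274),(442,339),(423,377)]
def fine(f,u):
    # refine: weighted deviation from ring grey within 5x5 window
    x,y=int(round(u[0])),int(round(u[1])); c=f["color"][y-2:y+3,x-2:x+3].astype(float)
    d=np.linalg.norm(c-np.median(np.r_[c[0],c[-1]],axis=0),axis=2); w=np.clip(d-25,0,None)
    Y,X=np.mgrid[y-2:y+3,x-2:x+3]; return (w*X).sum()/w.sum(),(w*Y).sum()/w.sum()
P=[];Q=[]
for a,b in zip(t,s):
    ua=(230+(a[0]+.5)/5.5-.5,155+(a[1]+.5)/5.4-.5); fa=fine(T,ua); p=plane(T,fa,30);P.append(p[:2])
    print("T",np.round(ua,2),np.round(fa,2),p.round(1),plane(T,ua,30).round(1))
    if b:
        ub=(245+(b[0]+.5)/5.5-.5,155+(b[1]+.5)/5.2-.5); fb=fine(S,ub); q=plane(S,fb,30);Q.append(q[:2])
        print("  S",np.round(ub,2),np.round(fb,2),q.round(1),"tri",tri(T,fa,S,fb))
for M in(P,Q):
    M=np.array(M); o=least_squares(lambda c:np.linalg.norm(M-c,axis=1)-190,[425,70]); print("pivot",o.x,o.fun.round(1))
    print("ang",np.degrees(np.arctan2(*(M-o.x).T[::-1])).round(2))
k=(245+452.5/5.5-.5,155+156.5/5.2-.5)
print("knob S",plane(S,k,89),"pivot T",plane(T,(230+379.5/5.5-.5,155+516/5.4-.5),50),"pivot S",plane(S,(245+95.5/5.5-.5,155+244/5.2-.5),50))
```

```text
T [263.41 203.67] [263.42 203.59] [573.8 176.   30. ] [573.5 176.   30. ]
  S [310.05 176.33] [310.03 176.4 ] [573.5 178.2  30. ] tri (array([573.3527039 , 175.616056  ,  32.36671528]), np.float64(0.13890114029691406))
T [271.59 198.67] [271.48 198.55] [590.  149.7  30. ] [589.6 149.3  30. ]
  S [316.05 181.13] [316.01 181.37] [589.4 152.9  30. ] tri (array([589.22230271, 149.26126732,  33.44694845]), np.float64(0.3701087648162291))
T [285.59 193.11] [285.39 193.03] [607.5 104.2  30. ] [607.2 103.6  30. ]
T [306.86 192.  ] [306.77 191.93] [610.   34.4  30. ] [609.7  34.1  30. ]
  S [327.68 207.29] [327.54 207.37] [609.8  37.6  30. ] tri (array([609.32620965,  34.29317554,  33.49067678]), np.float64(0.06703433430119847))
T [321.41 195.7 ] [321.36 195.65] [596.9 -12.9  30. ] [596.8 -13.1  30. ]
  S [324.95 219.79] [325.1  219.63] [596.3  -9.3  30. ] tri (array([596.04655146, -12.92534969,  34.14476074]), np.float64(0.39391647483338277))
T [329.95 199.78] [329.87 199.81] [582.8 -40.4  30. ] [582.9 -40.7  30. ]
  S [321.5 227.1] [321.43 227.17] [582.4 -36.   30. ] tri (array([581.98095535, -40.24800565,  34.89483728]), np.float64(0.12757882276298632))
pivot [422.10286502  61.28248669] [ 0.2 -0.3  0.3 -0.2 -0.1  0.2]
ang [ 37.1   27.78  13.05  -8.14 -23.   -32.32]
pivot [421.35123474  64.49146199] [-0.  -0.1  0.3 -0.1 -0.1]
ang [ 36.77  27.75  -8.13 -22.85 -31.97]
knob S [611.94334288  71.88882366  89.        ] pivot T [421.59514121  61.71475914  50.        ] pivot S [421.57369563  67.23965585  50.        ]
```

Request:
{"name": "play_rows", "arguments": {
  "dp": [
    [15.2,-13.4,0],
    [15.2,-13.4,0],
    [15.2,-13.4,0],
    [15.2,-13.4,0],
    [15.2,-13.4,0]
  ],
  "rot": [
    [0,0,-3],
    [0,0,-3],
    [0,0,-3],
    [0,0,-3],
    [0,0,-3]
  ],
  "fingers": 0.6
}}

```text
clock: 0.72
eef_pos: [275.4, -429.9, 231.3]
tcp_rot: [3.141, -0.0, 0.571]
contact_force: [0.6, -0.5, 0.4]
opening: 0.603
grasp_force: 0.0
```

```bash
cat > go.py <<'E'
# usage: go.py x y z yaw_deg : shift/turn from measured pose in move units
import sys; from h import *
from scipy.spatial.transform import Rotation as Ro
x,y,z,w=map(float,sys.argv[1:5]); s=telemetry.sense()
A=Ro.from_euler("xyz",s["tcp_rot"]); B=Ro.from_euler("xyz",[np.pi,0,np.radians(w)])
print("t",round(s["clock"],2),"pos",s["eef_pos"].round(1),"rpy",np.degrees(s["tcp_rot"]).round(2),"F",s["contact_force"].round(1),"open",round(s["opening"],3))
print("dp",(A.inv().apply(np.array([x,y,z])-s["eef_pos"])/40).round(3),"rot",(np.degrees((A.inv()*B).as_rotvec())/6).round(3))
E
python3 go.py 611.7 70.4 170 92.3
```

```text
t 0.72 pos [ 275.4 -429.9  231.3] rpy [ 1.7999e+02 -1.0000e-02  3.2700e+01] F [ 0.6 -0.5  0.4] open 0.603
dp [13.831 -5.983  1.532] rot [ 2.000e-03 -0.000e+00 -9.933e+00]
```

Request:
{"name": "play_rows", "arguments": {
  "dp": [
    [13.8,-6.0,0],
    [13.8,-6.0,0],
    [13.8,-6.0,0],
    [13.8,-6.0,0],
    [13.8,-6.0,0]
  ],
  "rot": [
    [0,0,-4],
    [0,0,-4],
    [0,0,-4],
    [0,0,-4],
    [0,0,-4]
  ]
}}

```text
clock: 1.13
eef_pos: [391.5, -256.7, 231.6]
tcp_rot: [3.141, 0.0, 0.993]
contact_force: [0.3, -0.6, 0.8]
opening: 0.6
grasp_force: 0.0
```

```bash
python3 go.py 611.7 70.4 170 92.3
```

```text
t 1.13 pos [ 391.5 -256.7  231.6] rpy [179.96   0.    56.89] F [ 0.3 -0.6  0.8] open 0.6
dp [9.856 0.143 1.539] rot [ 7.000e-03  2.000e-03 -5.902e+00]
```

Request:
{"name": "play_rows", "arguments": {
  "dp": [
    [9.86,0.14,1.5],
    [9.86,0.14,1.5],
    [9.86,0.14,1.5],
    [9.86,0.14,1.5],
    [9.86,0.14,1.5]
  ],
  "rot": [
    [0,0,-5.9],
    [0,0,-5.9],
    [0,0,-5.9],
    [0,0,-5.9],
    [0,0,-5.9]
  ]
}}

```text
clock: 1.55
eef_pos: [507.1, -85.9, 199.9]
tcp_rot: [3.141, 0.0, 1.614]
contact_force: [0.2, 0.6, 0.2]
opening: 0.598
grasp_force: 0.0
```

```bash
python3 go.py 611.7 70.4 130 92.3
```

```text
t 1.55 pos [507.1 -85.9 199.9] rpy [1.7996e+02 1.0000e-02 9.2480e+01] F [0.2 0.6 0.2] open 0.598
dp [3.79  2.78  1.749] rot [0.006 0.002 0.031]
```

Request:
{"name": "play_rows", "arguments": {
  "dp": [
    [3.79,2.78,1],
    [3.79,2.78,1],
    [3.79,2.78,1.75],
    [3.79,2.78,1.75],
    [3.79,2.78,1.75]
  ],
  "rot": [
    [0,0,0],
    [0,0,0],
    [0,0,0],
    [0,0,0],
    [0,0,0]
  ]
}}

```text
clock: 1.97
eef_pos: [612.8, 70.2, 128.9]
tcp_rot: [3.141, -0.0, 1.609]
contact_force: [0.5, -1.1, 0.4]
opening: 0.6
grasp_force: 0.0
```

Request:
{"name": "play_rows", "arguments": {
  "dp": [
    [0,0,0],
    [0,0,0],
    [0,0,0]
  ],
  "rot": [
    [0,0,0],
    [0,0,0],
    [0,0,0]
  ]
}}

```text
clock: 2.22
eef_pos: [611.3, 67.5, 129.8]
tcp_rot: [-3.141, 0.0, 1.608]
contact_force: [-0.1, 0.1, 0.6]
opening: 0.605
grasp_force: 0.0
```

```bash
python3 go.py 611.7 70.4 130 92.3
python3 - <<'E'
from h import *
T=optics.grab_frame("top");S=optics.grab_frame("side")
a=cv2.resize(T["color"][150:230,260:340,::-1],None,fx=5,fy=5,interpolation=cv2.INTER_CUBIC)
b=cv2.resize(S["color"][130:210,290:370,::-1],None,fx=5,fy=5,interpolation=cv2.INTER_CUBIC)
cv2.imwrite("pics/c2.png",np.hstack([a,b]))
E
```

```text
t 2.22 pos [611.3  67.5 129.8] rpy [-1.7994e+02  2.0000e-02  9.2150e+01] F [-0.1  0.1  0.6] open 0.605
dp [ 0.072  0.013 -0.005] rot [-0.009  0.003 -0.025]
```

View pics/c2.png

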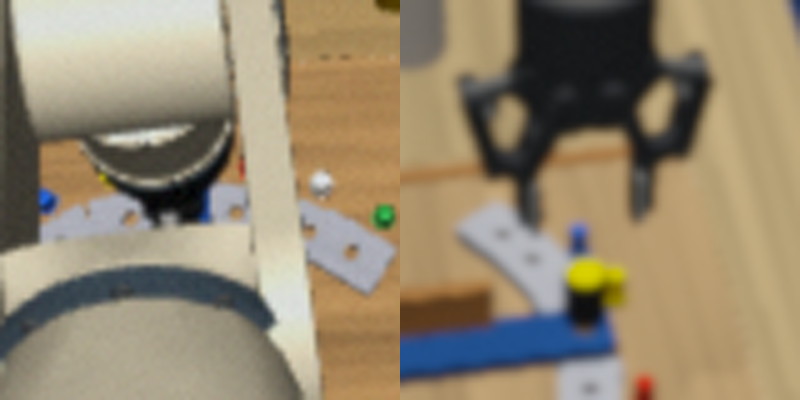

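The side half of the picture shows the open finger tips at crop (530,222) and (640,215), straddling the knob below at (585,285). The arm hides the knob in the top view.

Run:
```python
from h import *
S=optics.grab_frame("side")
for z in(130,136,142): print(proj(S,[611.3,67.5,z]))
# tip positions
k=25.5/1
for sx in(-1,1): print(proj(S,[611.3+sx*31,67.5+sx*1,136]))
print("knob",proj(S,[611.9,71.9,89]),proj(S,[611.9,69,89]))
```

```text
[326.80653562 175.0123085 ]
[326.81410197 173.41101785]
[326.82172304 171.79818842]
[315.83101263 174.62905496]
[337.73739184 172.199568  ]
knob [326.75728182 184.59487427] [326.89298427 185.2806683 ]
```

Request:
{"name": "play_rows", "arguments": {
  "dp": [
    [0.07,0.01,0.3],
    [0.07,0.01,0.7],
    [0.07,0.01,1.1],
    [0.07,0.01,1.4],
    [0.07,0.01,1.6]
  ],
  "rot": [
    [0,0,0],
    [0,0,0],
    [0,0,0],
    [0,0,0],
    [0,0,0]
  ]
}}

```text
clock: 2.78
eef_pos: [611.2, 70.0, 64.4]
tcp_rot: [-3.14, 0.0, 1.607]
contact_force: [-0.1, -0.2, -0.4]
opening: 0.598
grasp_force: 0.0
```

```bash
python3 go.py 611.8 70.4 48 92.3
```

```text
t 2.78 pos [611.2  70.   64.4] rpy [-179.92    0.     92.07] F [-0.1 -0.2 -0.4] open 0.598
dp [0.009 0.016 0.409] rot [-0.014  0.001 -0.038]
```

Request:
{"name": "play_rows", "arguments": {
  "dp": [
    [0.01,0.02,0.2],
    [0.01,0.02,0.4],
    [0.01,0.02,0.4],
    [0.01,0.02,0.4]
  ],
  "rot": [
    [0,0,-0.04],
    [0,0,-0.04],
    [0,0,-0.04],
    [0,0,-0.04]
  ]
}}

```text
clock: 3.12
eef_pos: [612.8, 70.9, 49.7]
tcp_rot: [-3.141, 0.0, 1.612]
contact_force: [0.6, 0.2, 0.2]
opening: 0.6
grasp_force: 0.0
```

Request:
{"name": "play_rows", "arguments": {
  "dp": [
    [0,0,0],
    [0,0,0],
    [0,0,0],
    [0,0,0]
  ],
  "rot": [
    [0,0,0],
    [0,0,0],
    [0,0,0],
    [0,0,0]
  ],
  "fingers": 0.4,
  "grip_force": 20
}}

```text
clock: 3.45
eef_pos: [613.1, 71.0, 50.4]
tcp_rot: [3.141, -0.0, 1.612]
contact_force: [0.7, 0.1, -0.7]
opening: 0.403
grasp_force: 0.0
```

```bash
python3 go.py 611.8 70.4 48 92.3
python3 - <<'E'
from h import *
S=optics.grab_frame("side")
cv2.imwrite("pics/s3.png",cv2.resize(S["color"][130:240,270:380,::-1],None,fx=5,fy=5,interpolation=cv2.INTER_CUBIC))
E
```

```text
t 3.45 pos [613.1  71.   50.4] rpy [179.96  -0.    92.36] F [ 0.7  0.1 -0.7] open 0.403
dp [-0.014 -0.034  0.06 ] rot [ 0.007 -0.     0.01 ]
```

View pics/s3.png

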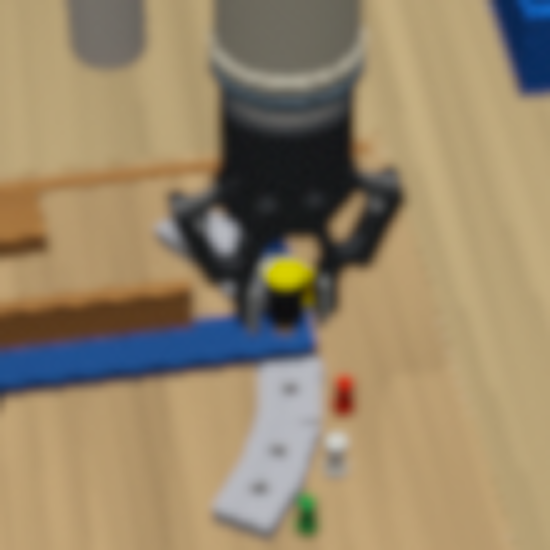

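The picture shows the pads at columns 252 and 325, either side of the knob at 289, so the knob is centred between them. I'll close now.

Request:
{"name": "play_rows", "arguments": {
  "dp": [
    [0,0,0],
    [0,0,0],
    [0,0,0],
    [0,0,0],
    [0,0,0]
  ],
  "rot": [
    [0,0,0],
    [0,0,0],
    [0,0,0],
    [0,0,0],
    [0,0,0]
  ],
  "fingers": 0.2,
  "grip_force": 40
}}

```text
clock: 3.92
eef_pos: [612.7, 71.0, 50.3]
tcp_rot: [-3.141, -0.0, 1.612]
contact_force: [-3.0, -0.8, 5.9]
opening: 0.296
grasp_force: 39.0
```

```bash
python3 go.py 611.8 70.4 50 92.3
```

```text
t 3.92 pos [612.7  71.   50.3] rpy [-179.98   -0.     92.35] F [-3.  -0.8  5.9] open 0.296
dp [-0.014 -0.022  0.008] rot [-0.003 -0.     0.009]
```

Request:
{"name": "play_rows", "arguments": {
  "dp": [
    [0,0,-0.07],
    [0,0,-0.14],
    [0,0,-0.21],
    [0,0,-0.28],
    [0,0,-0.34]
  ],
  "rot": [
    [0,0,0],
    [0,0,0],
    [0,0,0],
    [0,0,0],
    [0,0,0]
  ]
}}

```text
clock: 4.33
eef_pos: [612.6, 71.0, 63.2]
tcp_rot: [-3.141, 0.0, 1.612]
contact_force: [3.0, 0.4, -14.0]
opening: 0.293
grasp_force: 40.0
```

Request:
{"name": "play_rows", "arguments": {
  "dp": [
    [0,0,0],
    [0,0,0],
    [0,0,0]
  ],
  "rot": [
    [0,0,0],
    [0,0,0],
    [0,0,0]
  ]
}}

```text
clock: 4.58
eef_pos: [612.6, 71.0, 63.3]
tcp_rot: [-3.141, 0.0, 1.612]
contact_force: [2.5, 0.8, -12.7]
opening: 0.291
grasp_force: 40.2
```

```bash
python3 go.py 611.8 70.4 50 92.3
python3 - <<'E'
from h import *
S=optics.grab_frame("side")
yel=lambda R,G,B:np.minimum(R,G)-B-90
a,n=blob(S,(319,172,332,192),yel);print(a,n)
for l in(0,12,14): print(l,proj(S,[611.9,71.9,89+l]))
E
```

```text
t 4.58 pos [612.6  71.   63.3] rpy [-179.97    0.     92.35] F [  2.5   0.8 -12.7] open 0.291
dp [-0.013 -0.02   0.333] rot [-0.005  0.     0.009]
(np.float64(326.47053824362604), np.float64(180.8898016997167)) 37
0 [326.75728182 184.59487427]
12 [326.7717189  181.53316898]
14 [326.77414486 181.018704  ]
```

Request:
{"name": "play_rows", "arguments": {
  "dp": [
    [-0.086,-0.001,0],
    [-0.172,-0.003,0],
    [-0.258,-0.007,0],
    [-0.345,-0.0125,0],
    [-0.43,-0.02,0]
  ],
  "rot": [
    [0,0,0.173],
    [0,0,0.347],
    [0,0,0.52],
    [0,0,0.693],
    [0,0,0.867]
  ]
}}

```text
clock: 5.05
eef_pos: [612.4, 53.3, 63.4]
tcp_rot: [-3.141, 0.0, 1.519]
contact_force: [1.8, 0.6, -13.3]
opening: 0.294
grasp_force: 40.1
```

```bash
python3 go.py 611.8 70.4 50 81.9
```

```text
t 5.05 pos [612.4  53.3  63.4] rpy [-179.96    0.     87.03] F [  1.8   0.6 -13.3] open 0.294
dp [ 0.427 -0.037  0.335] rot [-0.007  0.001  0.854]
```

Request:
{"name": "play_rows", "arguments": {
  "dp": [
    [-0.086,-0.001,0],
    [-0.172,-0.003,0],
    [-0.258,-0.007,0],
    [-0.345,-0.0125,0],
    [-0.43,-0.02,0]
  ],
  "rot": [
    [0,0,0.173],
    [0,0,0.347],
    [0,0,0.52],
    [0,0,0.693],
    [0,0,0.867]
  ]
}}

```text
clock: 5.47
eef_pos: [610.7, 36.2, 63.4]
tcp_rot: [-3.141, 0.0, 1.428]
contact_force: [-0.8, 0.0, -13.0]
opening: 0.295
grasp_force: 40.2
```

Request:
{"name": "play_rows", "arguments": {
  "dp": [
    [0,0,0],
    [0,0,0]
  ],
  "rot": [
    [0,0,0],
    [0,0,0]
  ]
}}

```text
clock: 5.63
eef_pos: [610.7, 36.3, 63.5]
tcp_rot: [-3.141, 0.0, 1.43]
contact_force: [-0.3, 0.4, -13.4]
opening: 0.291
grasp_force: 40.2
```

```bash
python3 go.py 611.8 70.4 50 81.9;  python3 - <<'E'
from h import *
S=optics.grab_frame("side")
yel=lambda R,G,B:np.minimum(R,G)-B-90
a,n=blob(S,(317,182,340,206),yel);print(a,n,[plane(S,a,89+l).round(1) for l in (12,13,14)])
for l in (12,13,14):
    k=plane(S,a,89+l)[:2]-[421.35,64.49]; print(np.degrees(np.arctan2(k[1],k[0])),np.linalg.norm(k))
cv2.imwrite("pics/s4.png",cv2.resize(S["color"][150:240,270:380,::-1],None,fx=6,fy=6,interpolation=cv2.INTER_CUBIC))
E
```

```text
t 5.63 pos [610.7  36.3  63.5] rpy [-1.7996e+02  2.0000e-02  8.1930e+01] F [ -0.3   0.4 -13.4] open 0.291
dp [ 0.849 -0.093  0.336] rot [-0.007  0.003  0.005]
(np.float64(327.8827849588719), np.float64(189.51527614571094)) 38 [array([610.6,  38.9, 101. ]), array([610.4,  37.9, 102. ]), array([610.3,  36.8, 103. ])]
-7.7039868578211195 190.93828741976324
-8.015966402372012 190.9334689047595
-8.327952443452707 190.93431152390548
```

View pics/s4.png

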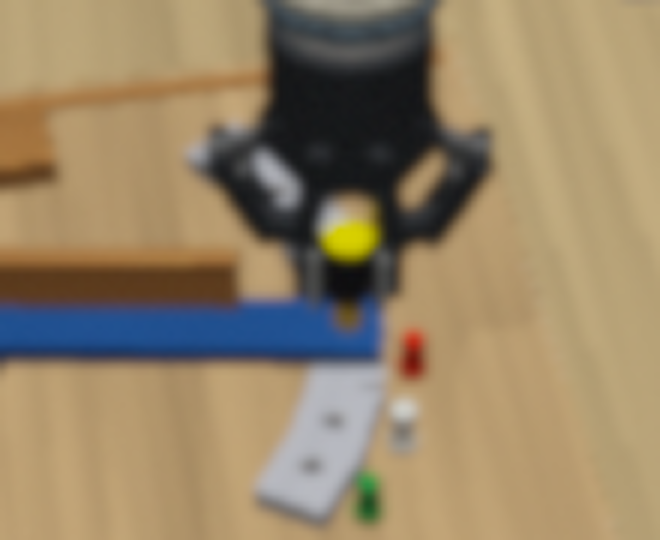

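The picture shows the knob over the target hole, with the red peg just outboard at (412,353) and the grip intact. The swing came out at -10.5°. I'll lower gently while watching the force.

Request:
{"name": "play_rows", "arguments": {
  "dp": [
    [0,0,0.025],
    [0,0,0.05],
    [0,0,0.065],
    [0,0,0.065]
  ],
  "rot": [
    [0,0,0],
    [0,0,0],
    [0,0,0],
    [0,0,0]
  ]
}}

```text
clock: 6.02
eef_pos: [610.8, 36.7, 60.7]
tcp_rot: [-3.141, 0.0, 1.431]
contact_force: [-2.1, -0.5, -12.3]
opening: 0.291
grasp_force: 40.3
```

Request:
{"name": "play_rows", "arguments": {
  "dp": [
    [0,0,0.0125],
    [0,0,0.0125],
    [0,0,0.0125]
  ],
  "rot": [
    [0,0,0],
    [0,0,0],
    [0,0,0]
  ]
}}

```text
clock: 6.27
eef_pos: [610.8, 36.7, 60.3]
tcp_rot: [-3.141, 0.0, 1.43]
contact_force: [-2.9, 0.8, -12.4]
opening: 0.291
grasp_force: 40.3
```

Request:
{"name": "play_rows", "arguments": {
  "dp": [
    [0,0,0.0125],
    [0,0,0.0125],
    [0,0,0.0125]
  ],
  "rot": [
    [0,0,0],
    [0,0,0],
    [0,0,0]
  ]
}}

```text
clock: 6.52
eef_pos: [610.8, 36.7, 59.9]
tcp_rot: [-3.141, 0.0, 1.43]
contact_force: [-3.5, 0.1, -13.1]
opening: 0.289
grasp_force: 40.3
```

Request:
{"name": "play_rows", "arguments": {
  "dp": [
    [0,0,0.0125],
    [0,0,0.0125],
    [0,0,0.0125]
  ],
  "rot": [
    [0,0,0],
    [0,0,0],
    [0,0,0]
  ]
}}

```text
clock: 6.77
eef_pos: [610.9, 36.7, 59.4]
tcp_rot: [-3.141, 0.0, 1.43]
contact_force: [-3.5, 0.2, -11.7]
opening: 0.292
grasp_force: 40.3
```

Request:
{"name": "play_rows", "arguments": {
  "dp": [
    [0,0,0.0125],
    [0,0,0.0125],
    [0,0,0.0125]
  ],
  "rot": [
    [0,0,0],
    [0,0,0],
    [0,0,0]
  ]
}}

```text
clock: 7.02
eef_pos: [610.9, 36.6, 58.9]
tcp_rot: [-3.141, 0.0, 1.43]
contact_force: [-4.3, 0.6, -11.4]
opening: 0.292
grasp_force: 40.3
```

Request:
{"name": "play_rows", "arguments": {
  "dp": [
    [0,0,0.0125],
    [0,0,0.0125],
    [0,0,0.0125]
  ],
  "rot": [
    [0,0,0],
    [0,0,0],
    [0,0,0]
  ]
}}

```text
clock: 7.27
eef_pos: [610.8, 36.7, 58.3]
tcp_rot: [-3.141, 0.0, 1.43]
contact_force: [-4.4, 1.2, -10.9]
opening: 0.297
grasp_force: 40.3
```

Request:
{"name": "play_rows", "arguments": {
  "dp": [
    [0,0,0.0125],
    [0,0,0.0125],
    [0,0,0.0125]
  ],
  "rot": [
    [0,0,0],
    [0,0,0],
    [0,0,0]
  ]
}}

```text
clock: 7.52
eef_pos: [610.9, 36.7, 57.9]
tcp_rot: [-3.141, 0.0, 1.43]
contact_force: [-5.5, 1.2, -11.3]
opening: 0.294
grasp_force: 40.4
```

Request:
{"name": "play_rows", "arguments": {
  "dp": [
    [0,0,0.0125],
    [0,0,0.0125],
    [0,0,0.0125]
  ],
  "rot": [
    [0,0,0],
    [0,0,0],
    [0,0,0]
  ]
}}

```text
clock: 7.77
eef_pos: [610.9, 36.6, 57.4]
tcp_rot: [-3.141, 0.0, 1.43]
contact_force: [-5.7, 0.2, -11.3]
opening: 0.29
grasp_force: 40.4
```

The pin is in the hole: the TCP is 3 mm below ring-contact height and the load is still only the spring. I'll keep lowering.

Request:
{"name": "play_rows", "arguments": {
  "dp": [
    [0,0,0.0125],
    [0,0,0.025],
    [0,0,0.0375],
    [0,0,0.05],
    [0,0,0.05]
  ],
  "rot": [
    [0,0,0],
    [0,0,0],
    [0,0,0],
    [0,0,0],
    [0,0,0]
  ]
}}

```text
clock: 8.18
eef_pos: [610.9, 36.7, 55.4]
tcp_rot: [-3.141, 0.0, 1.43]
contact_force: [-5.6, -0.1, -10.7]
opening: 0.293
grasp_force: 40.4
```

Request:
{"name": "play_rows", "arguments": {
  "dp": [
    [0,0,0.0125],
    [0,0,0.025],
    [0,0,0.0375],
    [0,0,0.05],
    [0,0,0.05]
  ],
  "rot": [
    [0,0,0],
    [0,0,0],
    [0,0,0],
    [0,0,0],
    [0,0,0]
  ]
}}

```text
clock: 8.6
eef_pos: [610.9, 36.7, 53.4]
tcp_rot: [-3.141, 0.0, 1.43]
contact_force: [-4.7, 0.9, -10.7]
opening: 0.297
grasp_force: 40.4
```

Lift is now about 3 mm. I'll lower a little more, then open.

Request:
{"name": "play_rows", "arguments": {
  "dp": [
    [0,0,0.0125],
    [0,0,0.025],
    [0,0,0.0375],
    [0,0,0.05],
    [0,0,0.05]
  ],
  "rot": [
    [0,0,0],
    [0,0,0],
    [0,0,0],
    [0,0,0],
    [0,0,0]
  ]
}}

```text
clock: 9.02
eef_pos: [610.9, 36.7, 51.5]
tcp_rot: [-3.141, 0.0, 1.43]
contact_force: [-5.6, 0.8, -9.6]
opening: 0.295
grasp_force: 40.5
```

Request:
{"name": "play_rows", "arguments": {
  "dp": [
    [0,0,0],
    [0,0,0],
    [0,0,0],
    [0,0,0],
    [0,0,0]
  ],
  "rot": [
    [0,0,0],
    [0,0,0],
    [0,0,0],
    [0,0,0],
    [0,0,0]
  ],
  "fingers": 0.55
}}

```text
clock: 9.43
eef_pos: [612.3, 36.7, 52.3]
tcp_rot: [3.139, -0.0, 1.43]
contact_force: [0.1, -0.1, -0.2]
opening: 0.552
grasp_force: 0.0
```

```bash
python3 go.py 611 36.7 120 81.9;  python3 - <<'E'
from h import *
S=optics.grab_frame("side")
yel=lambda R,G,B:np.minimum(R,G)-B-90
a,n=blob(S,(317,182,340,206),yel);print(a,n,plane(S,a,89))
for l in(0,3,10):print(l,proj(S,[610.3,37.4,89+l]))
E
```

```text
t 9.43 pos [612.3  36.7  52.3] rpy [ 1.7986e+02 -2.0000e-02  8.1950e+01] F [ 0.1 -0.1 -0.2] open 0.552
dp [-0.003 -0.028 -1.692] rot [ 0.023 -0.004  0.009]
(np.float64(328.2401989467525), np.float64(192.56377998829726)) 36 [611.63698664  38.8125045   89.        ]
0 [327.83932192 192.95389011]
3 [327.84490861 192.19211399]
10 [327.85802205 190.40405105]
```

Request:
{"name": "play_rows", "arguments": {
  "dp": [
    [0,0,-0.3],
    [0,0,-0.8],
    [0,0,-1.5],
    [0,0,-2.2],
    [0,0,-2.9]
  ],
  "rot": [
    [0,0,0],
    [0,0,0],
    [0,0,0],
    [0,0,0],
    [0,0,0]
  ]
}}

```text
clock: 9.9
eef_pos: [611.1, 36.6, 169.6]
tcp_rot: [3.141, -0.0, 1.43]
contact_force: [0.9, 0.5, -0.2]
opening: 0.552
grasp_force: 0.0
```

Request:
{"name": "play_rows", "arguments": {
  "dp": [
    [-1,0,-1],
    [-2,0,-1],
    [-3,0,-1],
    [-4,0,-1],
    [-4,0,-1]
  ],
  "rot": [
    [0,0,0],
    [0,0,0],
    [0,0,0],
    [0,0,0],
    [0,0,0]
  ]
}}

```text
clock: 10.32
eef_pos: [588.0, -127.1, 209.2]
tcp_rot: [3.14, 0.002, 1.428]
contact_force: [-0.6, 0.3, 0.3]
opening: 0.553
grasp_force: 0.0
```

Request:
{"name": "play_rows", "arguments": {
  "dp": [
    [0,0,0],
    [0,0,0],
    [0,0,0],
    [0,0,0]
  ],
  "rot": [
    [0,0,0],
    [0,0,0],
    [0,0,0],
    [0,0,0]
  ]
}}

```text
clock: 10.65
eef_pos: [588.9, -120.3, 207.5]
tcp_rot: [-3.141, -0.0, 1.432]
contact_force: [-0.1, 0.3, -0.4]
opening: 0.551
grasp_force: 0.0
```

Run:
```python
from h import *
S=optics.grab_frame("side");T=optics.grab_frame("top")
yel=lambda R,G,B:np.minimum(R,G)-B-90
a,n=blob(S,(317,182,340,206),yel);print(a,n,plane(S,a,89))
b,m=blob(T,(298,182,314,200),yel);print(b,m,plane(T,b,89))
a=cv2.resize(T["color"][150:230,260:340,::-1],None,fx=5,fy=5,interpolation=cv2.INTER_CUBIC)
b=cv2.resize(S["color"][160:240,290:370,::-1],None,fx=5,fy=5,interpolation=cv2.INTER_CUBIC)
cv2.imwrite("pics/c5.png",np.hstack([a,b]))
```

```text
(np.float64(328.6454380036392), np.float64(191.86664933714582)) 42 [613.15976346  41.45871124  89.        ]
(np.float64(305.929746554024), np.float64(188.64139617607825)) 40 [609.96172079  34.92200109  89.        ]
```

View pics/c5.png

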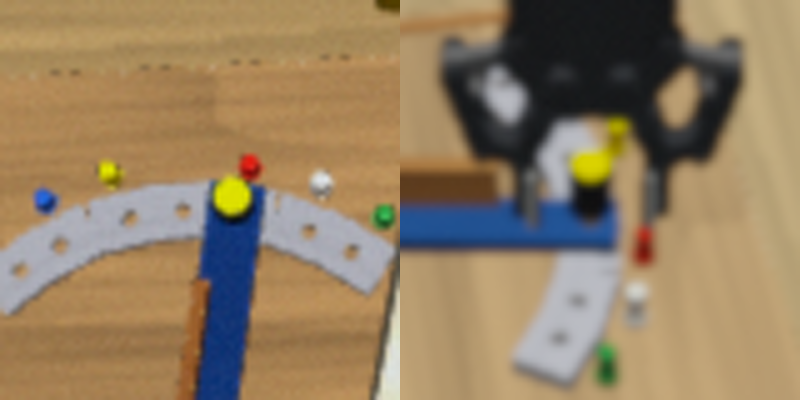

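The top half shows the knob at (232,197), beside the red peg at (249,166). The side half shows the knob at (591,167), with the open gripper well clear in front of it. I'll check the height with a mask that leaves out the yellow peg.

Run:
```python
from h import *
S=optics.grab_frame("side");T=optics.grab_frame("top")
yel=lambda R,G,B:np.minimum(R,G)-B-90
a,n=blob(S,(320,190,334,200),yel);b,m=blob(T,(298,182,314,200),yel);a2,n2=blob(S,(320,188,332,200),yel)
print(a,n,a2,n2,tri(T,b,S,a),tri(T,b,S,a2))
print((S["color"][184:204,328]).tolist())
for l in(0,10):print(proj(S,[610.3,37.4,89+l]))
p=plane(T,blob(T,(304,177,317,188),lambda R,G,B:R-np.maximum(G,B)-50)[0],36)[:2];print(p,np.linalg.norm(p-plane(T,b,89)[:2]))
```

```text
(np.float64(328.18168688619295), np.float64(192.60080878105143)) 35 (np.float64(328.1177679882526), np.float64(192.64434654919236)) 34 (array([610.09932893,  34.82555523,  92.62310696]), np.float64(1.6347818614437228)) (array([610.01864831,  34.82548155,  92.49799155]), np.float64(1.4302726928023928))
[[151, 128, 98], [177, 154, 125], [185, 165, 143], [187, 172, 157], [189, 180, 166], [197, 191, 155], [209, 203, 98], [216, 209, 0], [217, 210, 0], [216, 208, 0], [206, 199, 0], [177, 169, 0], [119, 112, 0], [51, 48, 18], [18, 18, 15], [15, 16, 16], [17, 16, 18], [15, 14, 17], [24, 22, 21], [43, 41, 43]]
[327.83932192 192.95389011]
[327.85802205 190.40405105]
[639.42923727  25.35569914] 30.9992363281357
```

The triangulated knob top is 92.6 mm. The ring holes read about 3.5 mm high by the same method, so the true height is about 89 mm and the pin is fully home. The knob is 31 mm from the red peg.

```bash
python3 -c "
from rig import r
print(r.sign_off())"
```

```text
the job is handed in; nothing more can be done
None
```

The fence is set to the red peg: the pin measured fully home in its hole, with the knob about 31 mm from the peg. The gripper is clear and the job is handed in, at about 11 s of the 42 s allowed; the hand-in returned no verdict.

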